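# Rake the lost mouse out of the gap with the ruler

## Robot

A 6-joint arm with a two-finger parallel gripper is mounted at the origin on the work surface. World frame = base frame: x ahead of the robot, y to its left, z up, the work surface at z = 0. Lengths are in mm, angles in rad, forces in N, time in s.
With the tool pointing down it reaches from about 425 to 950 mm from the base axis. Payload 3.5 kg.
Tool frame: the origin (TCP) lies at the very end of the fingers, on their centre line; the grasp point (between the pads) lies 19 mm behind it (ctrl.tcp_to_grasp is the distance from the TCP to the grasp point, in mm); z points along the fingers, y is the line along which they close (so a half turn about z gives the same grasp; the last joint's range is limited). The gripper opens to 85 mm and grips with 20 to 120 N. Pads are 22 mm wide; open, the fingers measure 114 mm over their backs; the gripper's body (76 mm by 85 mm) begins 54 mm behind the grasp point. The pads swing forward as they close: fully open they stand 13 mm farther back than shut.
Start: joints at [1.04, 0.286, 1.577, -0, 1.279, -0.15], TCP at [250.836, 626.648, 231.325] pointing down, gripper open.
Joint ranges: [-2.77, 2.77], [-0.9, 2.22], [0.21, 2.48], [-1.53, 4.67], [0.24, 2.81], [-2.84, 2.84]. Speed limits (rad/s): [2.79, 2.79, 3.14, 3.14, 3.14, 3.14].

## Interface

Orientations are given as a rotation vector (axis times angle).
In Python, from plant import ctrl gives the robot as it stands.
- The arm moves only by the shell command python3 -m handwheel 'ROWS' [OPENING] [FORCE]. ROWS is JSON, a list of rows, each a list of 4 numbers: the shift along the tool's x, y, z in units of 40 mm (1.0 is 40 mm), then the turn about the tool's z in rad. In form: [[dx, dy, dz, yaw], ...]. A call has 1 to 8 rows; each row shifts and turns the commanded pose from where the row before left it, along the tool's axes as they then stand; what a row does not reach is not made up. A row lasts 1/12 s, in which the tool goes at most 41.7 mm and 7.16 degrees, less where a joint would pass 70% of its speed; a pose out of reach is approached as far as the arm can. A call is refused whole if a number of a shift passes 1 or a number of a turn 0.125, either way. A call with a gripper value outside its range is refused whole. OPENING is the finger opening in mm, from 0 to 85.4, set as the call begins (- or left out, the last holds). The fingers move at their own pace and stop on an object; FORCE is the grip in N (left out, the last holds). Time passes only in rows, so rows that do not move let the fingers close. It gives the time, the measured TCP pose, the force, the opening and the grip force at its end, in the units of the state.
- ctrl.state(): the state, without advancing time (a new reading comes with each control period).
- ctrl.get_image(name): name is "scene" or "top" or "wrist"; returns the picture (400x640x3 uint8, blue, green, red); there is no depth.
- ctrl.calibration(name): a dict with "fx", "fy", "cx", "cy" (pixels), "R" (3x3) and "t" (3): a world point X has camera coordinates R X + t; the wrist camera has in their place "tool_from_camera" (4x4, takes a point from camera to tool coordinates, whose origin is the TCP and whose axes are the flange's). Camera axes: x right, y down, z forward; pixel columns grow to the right and rows downward; lengths in mm; the calibration is good to about 2 mm. A picture is of the moment at which its call begins: read the wrist's pose just before it. calibration takes no time and is no camera call.
- ctrl.hand_in(): hands the job in; it is judged then, once.
The state is a dict: "clock": time; "joints": joint angles; "joint_vel": joint speeds; "joint_efforts": joint torques, N m; "position": TCP position; "eef_rot": TCP orientation; "contact_force": force on the tool from outside, world axes, zero at the start; "wrist_torque": the same for the moment, N m; "gripper_width": opening from 0.0 (shut) to 1.0 (fully open); "finger_force": force on a finger pad.
Only numpy, scipy, OpenCV 4.12 (cv2) and the standard library are available. Lean on these libraries where they do the work, as an engineer would, in place of code of your own. Each camera call takes 0.05 s, during which the arm holds its last target. There are 200 camera calls.

## Task

The computer mouse has slid into the narrow gap between the two little drawer boxes. Pull the wooden ruler out of the pen holder and rake the mouse out with it until the whole mouse lies the right way up on the open desk in front of the boxes, clear of them by about a finger's width; touch the mouse with nothing but the ruler. Then stand the ruler back in the pen holder, and leave everything else where it is.

Things in the scene. Friction and masses are not known exactly. Their poses are not given: they have to be found in the camera images.
- ruler: Loose wooden ruler, 220 long, 30 wide, 10 thick, 0.05 kg, standing on end in one of the holder's three wells (which one varies), far taller than the items in the others. Origin: centre of its lower end. z up along its length, x across its 10 mm thickness, y across its width. Starts upright, within about 10 degrees, its x nearly along the holder's x.
- holder: Dark steel pen holder, fixed to the desk, 100 (x) by 54 (y) by 90 high (z), open on top. Origin: centre of its underside. Three wells in a row along x, centred at x = -32, 0 and +32 mm, each 28 (x) by 46 (y) inside, floor 6 above the desk, walls 4 thick. One well holds the ruler, the others a marker and a glue stick.
- mouse: Loose white computer mouse, 105 long (x), 60 wide (y), 34 high, about 0.1 kg, lying on the desk wholly inside the gap. Origin: centre of its underside; z up. Both ends are upright faces 18 high, at x = -52.5 and +52.5 mm. Its x is within about 5 degrees of the bay's x.
- bay: Two wooden drawer boxes fixed in place, each 190 deep (x), 70 wide (y), 110 high; between them an open-topped gap 74 wide, its floor the desk. Origin: on the desk, mid-gap, level with the box fronts; x runs into the gap, away from the robot, z up. Gap open in front (x=0), closed behind by a rail 30 high, inner face at x=180. At least 45 free behind the mouse. Knobs stand 13 out of the fronts.
- marker: Bystander: white marker with a black cap, 19 diameter, 140 long, standing loose in a well of the holder. Origin: centre of its foot.
- glue: Bystander: white and grey glue stick, 22 diameter, 115 long, standing loose in a well of the holder. Origin: centre of its foot.
- mug: Bystander: white mug, 80 diameter, 90 high. Origin: centre of its underside.
- stapler: Bystander: black stapler, 135 long, 58 high. Origin: centre of its underside.
- notes: Bystander: block of note paper, 76 x 76 x 40. Origin: centre of its underside.
- tape: Bystander: grey tape dispenser, 130 x 50 x 78 high. Origin: centre of its underside.
- pencase: Bystander: grey pen case, 160 x 58 x 34 high. Origin: centre of its underside.
There are look-alikes about, which are no part of the job. Leave any yellow look-alike of the mouse alone.

How it is judged (in metres and radians):
On the way, in this order (a step that is already met when the one before it is completed fails the run):
1. the ruler has been pulled right out of the holder (height (world z) of ruler above 0.095 m), for 0.2 s.
2. the whole mouse has been raked out in front of the boxes (x of mouse in the frame of bay below -0.06 m), for 0.2 s.
At the end, for the whole second after the job is handed in: Mouse at rest, right way up (0.15 rad), on the desk before the boxes: centre 60 to 220 mm before their fronts, within 120 mm of the gap's middle line. Ruler at rest in the holder, lower end in a well within 14 mm of its floor, leaning under 0.4 rad. Bystanders moved 40 mm at most (x of mouse in the frame of bay between -0.22 and -0.06 m and y of mouse in the frame of bay between -0.12 and 0.12 m and height (world z) of mouse below 0.01 m and angle between mouse's own z axis and vertical below 0.15 rad and linear speed of each of mouse, ruler below 0.02 m/s and x of ruler in the frame of holder between -0.05 and 0.05 m and y of ruler in the frame of holder between -0.027 and 0.027 m and z of ruler in the frame of holder below 0.02 m and angle between ruler's own z axis and vertical below 0.4 rad); the robot touches nothing.
It fails at once if the robot touches the mouse itself instead of with the ruler (contact force between any of the fingers, the arm and mouse above 0.5 N).
It fails at once if the marker or the glue stick is taken out or moved more than 40 mm (distance of any of marker, glue from where it was at the start of the episode above 0.04 m).
It fails at once if another thing on the desk is moved more than 40 mm (distance of any of mug, stapler, notes, tape, pencase from where it was at the start of the episode above 0.04 m).
It also fails if it takes over 53 s, if anything falls off the work surface, if the arm or the gripper's body presses on something with over 40 N, if the wrist force passes 120 N, or if a joint passes its speed limit or range.

## Working session

There is one attempt and no reset: what is moved stays moved. The work goes in short steps, Python scripts to look and compute and a shell command to move; the robot and the scene stay as the last step left them, time stands still between calls to the robot, and variables do not carry over. Pictures are saved under pics/ and viewed, at most 11 in all, crops included, and the job is handed in when it is done.

```bash
mkdir -p pics; ls
python3 - <<'E'
from plant import ctrl
import cv2,json
s=ctrl.state(); print({k:s[k] for k in("clock","position","eef_rot","gripper_width")})
for n in("scene","top"):
    cv2.imwrite(f"pics/{n}0.png",ctrl.get_image(n))
for n in("scene","top","wrist"):
    c=ctrl.calibration(n);print(n,{k:(v.tolist() if hasattr(v,'tolist') else v) for k,v in c.items()})
E
```

```text
pics
{'clock': 0.0, 'position': array([250.50524639, 626.07024436, 229.92039444]), 'eef_rot': array([-0.59438803, -3.08404242,  0.0035388 ]), 'gripper_width': 0.9961866004894551}
scene {'fx': 436.4005676306219, 'fy': 436.4005676306219, 'cx': 323.88242648797456, 'cy': 201.99459530888834, 'R': [[0.4311538726154919, 0.9020689549930907, -0.019440642127706773], [0.6452478970721497, -0.3233207742923268, -0.6921840999582253], [-0.6306833511776194, 0.28589382180922246, -0.7214591001565396]], 't': [-257.53964444224385, -336.1063793644308, 1911.6596092254074]}
top {'fx': 467.08786513246844, 'fy': 467.08786513246844, 'cx': 328.1685292192836, 'cy': 206.0641457299916, 'R': [[0.025570809365534096, -0.9994377584959591, 0.021686415124782275], [-0.9803132272831478, -0.0293183728462254, -0.19525985103791577], [0.19578587824991578, -0.01626652717154426, -0.9805117490227676]], 't': [9.722167964819828, 554.5489160742897, 1252.5310001193445]}
wrist {'fx': 289.89938489943665, 'fy': 289.89938489943665, 'cx': 315.41303497644185, 'cy': 198.57240726009226, 'tool_from_camera': [[0.0011297697590501067, -0.946972445909014, -0.3213127920102003, 82.18517800238565], [0.9999993071616334, 0.0009636352222355637, 0.0006760794414028726, 0.05477677183141072], [-0.0003306002785180767, -0.3213133332064779, 0.9469728784961045, -142.31954282843165], [0.0, 0.0, 0.0, 1.0]]}
```

View pics/scene0.png

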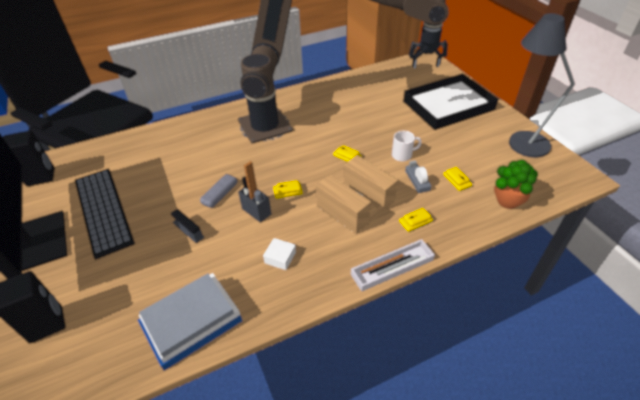

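View pics/top0.png

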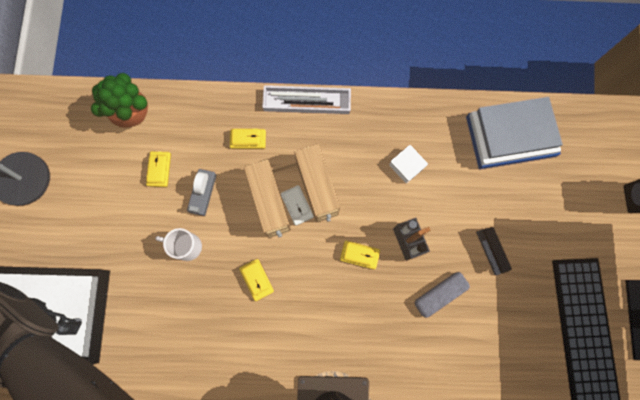

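The scene view shows the ruler in the holder (~250,185), with the boxes at ~(355,190). In the top view the gap is at ~(295,195), the mouse at (298,205) and the holder at (411,240), with yellow decoys at (360,255) and (256,280). Next I'll enlarge both.

```bash
cat > h.py <<'E'
import numpy as np,cv2
from plant import ctrl
from scipy.spatial.transform import Rotation as Ro
def cam(n,pose=None):
    c=ctrl.calibration(n)
    K=np.array([[c["fx"],0,c["cx"]],[0,c["fy"],c["cy"]],[0,0,1]])
    if n!="wrist": return K,np.array(c["R"]),np.array(c["t"])
    p,r=pose; T=np.array(c["tool_from_camera"]); Rt=Ro.from_rotvec(r).as_matrix()
    Rw=Rt@T[:3,:3]; tw=Rt@T[:3,3]+p
    return K,Rw.T,-Rw.T@tw
def ray(C,uv):
    K,R,t=C; d=R.T@np.linalg.solve(K,[uv[0],uv[1],1]); return -R.T@t,d
def onz(C,uv,z):
    o,d=ray(C,uv); return o+d*(z-o[2])/d[2]
def tri(*obs):
    A=np.zeros((3,3));b=np.zeros(3);L=[]
    for C,uv in obs:
        o,d=ray(C,uv); d=d/np.linalg.norm(d);P=np.eye(3)-np.outer(d,d);A+=P;b+=P@o;L.append((o,P))
    x=np.linalg.solve(A,b); return x,max(np.linalg.norm(P@(x-o)) for o,P in L)
def proj(C,X):
    K,R,t=C; q=K@(R@np.asarray(X,float)+t); return q[:2]/q[2]
def pose():
    s=ctrl.state(); return np.array(s["position"]),np.array(s["eef_rot"])
def crop(src,x0,y0,x1,y1,k,out):
    im=cv2.imread(src)[y0:y1,x0:x1]; im=cv2.resize(im,None,fx=k,fy=k,interpolation=cv2.INTER_CUBIC)
    for i in range(x0-x0%-10,x1,10): cv2.putText(im,str(i),(int((i-x0)*k),10),0,.3,(0,0,255),1); cv2.line(im,(int((i-x0+.5)*k),12),(int((i-x0+.5)*k),18),(0,0,255),1)
    for j in range(y0-y0%-10,y1,10): cv2.putText(im,str(j),(0,int((j-y0+.5)*k)),0,.3,(0,0,255),1); cv2.line(im,(20,int((j-y0+.5)*k)),(26,int((j-y0+.5)*k)),(0,0,255),1)
    cv2.imwrite(out,im)
E
python3 - <<'E'
from h import *
crop("pics/top0.png",235,135,435,265,4,"pics/topc.png")
crop("pics/scene0.png",230,150,410,240,4.4,"pics/scenec.png")
E
```

```text
(no output)
```

View pics/topc.png

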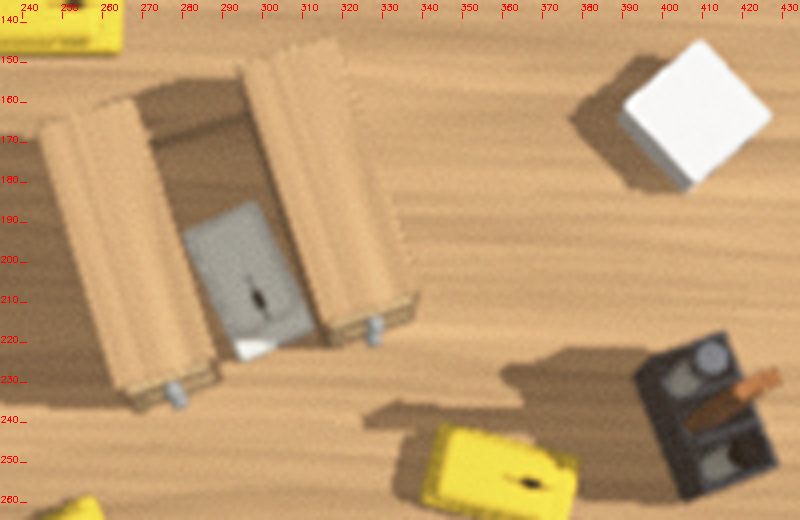

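View pics/scenec.png

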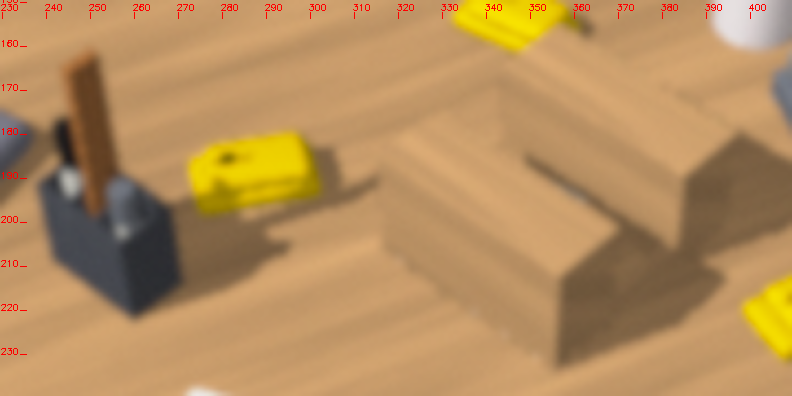

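Run:
```python
from h import *
np.set_printoptions(precision=1,suppress=True)
from scipy.optimize import least_squares
T=cam("top");S=cam("scene")
p,r=pose();M=Ro.from_rotvec(r).as_matrix();print("tool x,y,z axes\n",M.T.round(3))
def fit(pts,g):
    def f(v):
        R=Ro.from_euler('z',v[2]).as_matrix()
        return np.concatenate([proj(C,R@np.array(q)+[v[0],v[1],0])-uv for C,q,uv in pts])
    s=least_squares(f,g,loss='soft_l1'); return s.x,s.fun.reshape(-1,2)
# rough
h0=onz(T,(410,239),90);b0=onz(T,(302,221),60)
a=onz(T,(393.5,228),90);b=onz(T,(405.5,259.5),90);hd=np.arctan2(*(a-b)[[1,0]])
H,e=fit([(T,(50,27,90),(393.5,228)),(T,(-50,27,90),(405.5,259.5)),(T,(50,-27,90),(415,218)),(T,(-50,-27,90),(428.5,250.5)),
 (S,(50,-27,90),(258.3,203)),(S,(50,-27,0),(260.5,221.5)),(S,(-50,-27,90),(239.5,192)),(S,(50,27,0),(271,213.5)),(S,(50,27,90),(267.5,189+7))],[h0[0],h0[1],hd])
print("holder",H,np.degrees(H[2]));print(e)
f=[(T,(0,107,110),(263.5,231.5)),(T,(0,37,110),(287.5,223)),(T,(0,-37,110),(316.5,217)),(T,(0,-107,110),(338.5,208)),
 (T,(190,107,110),(244.5,166)),(T,(190,37,110),(268,159)),(T,(190,-37,110),(295.5,151.5)),(T,(190,-107,110),(319,144)),
 (S,(190,-107,110),(356.5,212.5)),(S,(190,-107,0),(356.5,233)),(S,(190,-37,110),(370.5,202)),(S,(190,37,110),(385,189.5)),(S,(190,107,110),(396.5,179.5)),(S,(190,37,0),(384,207))]
B,e=fit(f,[b0[0],b0[1],.2]);print("bay",B,np.degrees(B[2]));print(e)
Rb=Ro.from_euler('z',B[2]).as_matrix()
for uv,z in [((281,193),18),((297,185.5),18),((312.5,217),18),((294.5,224),5)]:
    print("mouse in bay",Rb.T@(onz(T,uv,z)-[B[0],B[1],0]))
x,d=tri((T,(425,230.5)),(S,(247.5,163.5)));print("ruler top",x,d)
R=Ro.from_euler('z',H[2]).as_matrix();print("in holder",R.T@(x-[H[0],H[1],0]))
```

```text
tool x,y,z axes
 [[-0.9  0.4  0. ]
 [ 0.4  0.9 -0. ]
 [-0.  -0.  -1. ]]
holder [ 465.3 -201.7    0.4] 21.96057083164405
[[ 2.  -3.5]
 [ 4.  -0.3]
 [-1.2 -0.3]
 [-0.4  1.7]
 [-0.8  0.6]
 [ 0.3 -0.1]
 [-1.3 -2.2]
 [ 1.2 -0.6]
 [ 1.9 -1. ]]
bay [503.2  95.4   0.3] 19.314376453122343
[[-0.5  0.6]
 [ 0.9  1.2]
 [-1.5 -1.2]
 [ 1.4  0. ]
 [-1.3 -0.1]
 [ 0.1 -0.5]
 [-1.4 -0.8]
 [-0.6 -0.6]
 [-0.9 -0.4]
 [-2.   1.1]
 [-0.5 -1.2]
 [-0.5 -0.1]
 [ 1.1 -0.4]
 [-2.   4.6]]
mouse in bay [109.3  31.9  18. ]
mouse in bay [116.7 -18.6  18. ]
mouse in bay [ 14.7 -33.6  18. ]
mouse in bay [13.1 21.4  5. ]
ruler top [ 467.5 -205.8  224.4] 1.5727730463644913
in holder [  0.5  -4.6 224.4]
```

```bash
cat >> h.py <<'E'
def go(xyz,ydeg):
    "remaining move to TCP xyz with tool y at world angle ydeg: yaw, then shift after the yaw (units)"
    p,r=pose();M=Ro.from_rotvec(r).as_matrix()
    cur=np.degrees(np.arctan2(M[1,1],M[0,1])); dy=(cur-ydeg+180)%360-180
    M2=M@Ro.from_euler('z',dy,degrees=True).as_matrix()
    s=ctrl.state()
    print("clock",round(s["clock"],2),"at",p.round(1),"tilt",round(float(np.degrees(np.arccos(-M[2,2]))),2),"yaw",round(np.radians(dy),3),"shift",(M2.T@(np.array(xyz)-p)/40).round(2),"F",np.round(s["contact_force"],1),"grip",round(s["gripper_width"]*85.4,1),np.round(s["finger_force"],1))
E
python3 -m handwheel '[[0,0,-0.25,0.115],[0,0,-0.25,0.115],[0,0,-0.25,0.115],[0,0,-0.25,0.115],[0,0,-0.25,0.115],[0,0,-0.25,0.115],[0,0,-0.2,0.116]]' 85 40
python3 -m handwheel '[[-0.95,0.35,0,0],[-0.95,0.35,0,0],[-0.95,0.35,0,0],[-0.95,0.35,0,0],[-0.95,0.35,0,0],[-0.95,0.35,0,0],[-0.95,0.35,0,0],[-0.95,0.35,0,0]]'
python3 -m handwheel '[[-1,0,0,0],[-1,0,0,0],[-1,0,0,0],[-1,0,0,0],[-1,0,0,0],[-1,0,0,0],[-1,0,0,0],[-1,0,0,0]]'
python3 -c "
from h import *
go((467.5,-205.8,270),22)"
```

```text
clock: 0.68
position: [250.8, 626.5, 299.5]
eef_rot: [1.764, 2.599, -0.001]
contact_force: [-0.2, -0.2, -0.5]
gripper_width: 0.993
finger_force: 0.0
clock: 1.35
position: [469.3, 385.0, 298.8]
eef_rot: [-1.756, -2.604, 0.001]
contact_force: [0.9, 0.9, -0.7]
gripper_width: 0.998
finger_force: 0.0
clock: 2.02
position: [588.5, 88.1, 298.8]
eef_rot: [-1.756, -2.604, 0.001]
contact_force: [0.6, 0.9, 1.0]
gripper_width: 0.995
finger_force: 0.0
clock 2.02 at [588.5  88.1 298.8] tilt 0.05 yaw -0.0 shift [-5.68 -5.56  0.72] F [0.6 0.9 1. ] grip 85.0 0.0
```

```bash
python3 -m handwheel '[[-0.71,-0.7,0,0],[-0.71,-0.7,0,0],[-0.71,-0.7,0,0],[-0.71,-0.7,0,0],[-0.71,-0.7,0,0],[-0.71,-0.7,0,0],[0,0,0,0],[0,0,0,0]]' | head -2
python3 - <<'E'
from h import *
P1=pose();a=ctrl.get_image("wrist");cv2.imwrite("pics/w1.png",a)
np.save("p1.npy",np.array(P1))
print(P1, proj(cam("wrist",P1),(467.5,-205.8,224.4)),proj(cam("wrist",P1),(465.3,-201.7,90)))
E
python3 -m handwheel '[[-0.71,-0.7,0,0],[-0.71,-0.7,0,0],[0,0,0,0],[0,0,0,0]]' | head -2
python3 - <<'E'
from h import *
P1=pose();a=ctrl.get_image("wrist");cv2.imwrite("pics/w2.png",a)
np.save("p2.npy",np.array(P1))
b=cv2.imread("pics/w1.png");cv2.imwrite("pics/w12.png",np.hstack([cv2.resize(x[0:400,120:520],(400,400)) for x in(b,a)]))
print(P1,proj(cam("wrist",P1),(467.5,-205.8,224.4)),proj(cam("wrist",P1),(465.3,-201.7,90)))
E
```

```text
clock: 2.68
position: [495.6, -132.6, 298.9]
(array([ 495.59110574, -132.61058179,  298.89766894]), array([-1.76195591e+00, -2.60005864e+00, -1.89792217e-04])) [253.03345188 271.49269249] [273.51261426 210.52188875]
clock: 3.07
position: [465.9, -204.6, 299.0]
(array([ 465.926674  , -204.5633113 ,  299.00201822]), array([-1.75790017e+00, -2.60278949e+00, -8.98700951e-04])) [315.91532311 211.165012  ] [315.29791882 168.38362484]
```

View pics/w12.png

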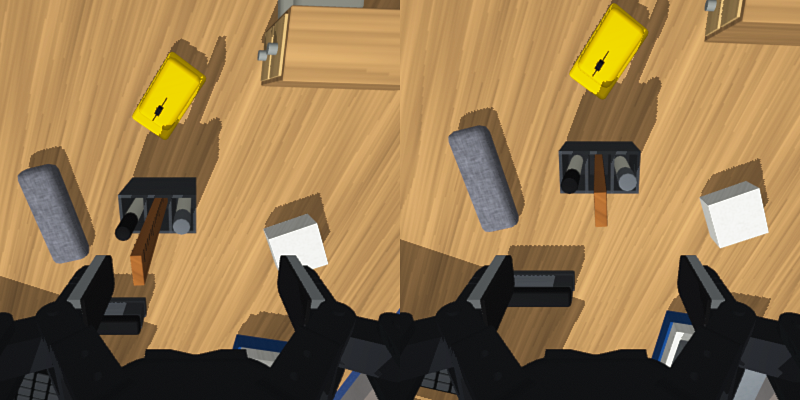

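w2 shows the ruler's top end face centred at (320.5,210), and the holder rim's midline at ~(319.5). In w1 the face is at (258.5,269.5). The ruler is in the middle well and nearly upright.

Run:
```python
from h import *
C1=cam("wrist",np.load("p1.npy"));C2=cam("wrist",np.load("p2.npy"))
x,d=tri((C1,(258.5,269.5)),(C2,(320.5,210)));print("top",x.round(1),d)
# rim corners (far edge, near edge) both views z=90 check
for a,b in [((119+120,192),(559-280,151)),((196+120,178+13),(640-280,151)),((316,234),(359,193)),((258,0),(0,0))][:3]:
    x2,d=tri((C1,a),(C2,b));print("rim",x2.round(1),round(d,1), onz(C2,b,90).round(1))
go((x[0],x[1],172),22)
```

```text
top [ 471.3 -205.   220.1] 0.08019518342113154
rim [ 414.7 -201.4   72.7] 0.9 [ 416.5 -198.3   90. ]
rim [ 510.1 -162.7   71.1] 1.4 [ 507.5 -161.5   90. ]
rim [ 527.3 -209.    97. ] 0.4 [ 528.8 -210.5   90. ]
clock 3.12 at [ 466.3 -203.7  299. ] tilt 0.06 yaw 0.0 shift [-0.08  0.1   3.18] F [ 0.7 -0.5 -0.5] grip 85.2 0.0
```

```bash
python3 -m handwheel '[[-0.08,0.1,0.5,0],[0,0,0.7,0],[0,0,0.7,0],[0,0,0.7,0],[0,0,0.58,0],[0,0,0,0],[0,0,0,0]]' 
python3 -m handwheel '[[0,0,0,0],[0,0,0,0],[0,0,0,0],[0,0,0,0],[0,0,0,0],[0,0,0,0],[0,0,0,0],[0,0,0,0]]' 0 60
python3 -c "
from h import *
go((471.3,-205,172),22)
cv2.imwrite('pics/w3.png',ctrl.get_image('wrist')[:,120:520])"
```

```text
clock: 3.7
position: [470.8, -203.9, 171.0]
eef_rot: [-1.751, -2.604, -0.001]
contact_force: [-0.6, -0.1, 0.3]
gripper_width: 1.001
finger_force: 0.0
clock: 4.37
position: [471.1, -206.3, 172.8]
eef_rot: [1.756, 2.603, -0.0]
contact_force: [-1.3, -0.2, 1.9]
gripper_width: 0.107
finger_force: 58.6
clock 4.37 at [ 471.1 -206.3  172.8] tilt 0.07 yaw -0.0 shift [0.03 0.02 0.02] F [-1.3 -0.2  1.9] grip 9.1 58.6
```

View pics/w3.png

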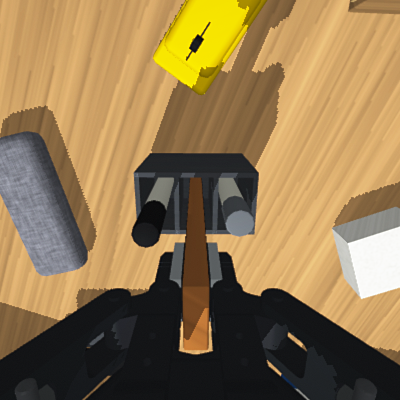

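```bash
python3 -m handwheel '[[0,0,-0.2,0],[0,0,-0.4,0],[0,0,-0.5,0],[0,0,-0.6,0],[0,0,-0.6,0],[0,0,-0.6,0],[0,0,-0.5,0],[0,0,-0.3,0]]' 
python3 -m handwheel '[[0,0,0,0.047],[0.4,0.4,0,0],[0.6,0.6,0,0],[0.65,0.65,0,0],[0.65,0.65,0,0],[0.65,0.65,0,0],[0.65,0.65,0,0],[0.65,0.65,0,0]]' |head -2
python3 -m handwheel '[[0.65,0.65,0,0],[0.65,0.65,0,0],[0.6,0.6,0,0],[0.5,0.5,0,0],[0.2,0.2,0,0],[0.1,0.1,0,0],[0,0,0,0],[0,0,0,0]]' 
python3 -c "
from h import *
go((638.2,142.7,320),19.3)
np.save('p4.npy',np.array(pose()))
cv2.imwrite('pics/w4.png',ctrl.get_image('wrist'))"
```

```text
clock: 5.08
position: [471.3, -206.3, 323.2]
eef_rot: [1.755, 2.602, -0.0]
contact_force: [0.1, 1.0, -1.0]
gripper_width: 0.11
finger_force: 58.4
clock: 5.75
position: [575.1, 12.5, 319.4]
clock: 6.42
position: [640.9, 147.3, 319.8]
eef_rot: [-1.818, -2.562, 0.002]
contact_force: [0.0, -0.2, 0.6]
gripper_width: 0.108
finger_force: 58.5
clock 6.42 at [640.9 147.3 319.8] tilt 0.08 yaw -0.0 shift [-0.09 -0.1  -0.01] F [ 0.  -0.2  0.6] grip 9.2 58.5
```

View pics/w4.png

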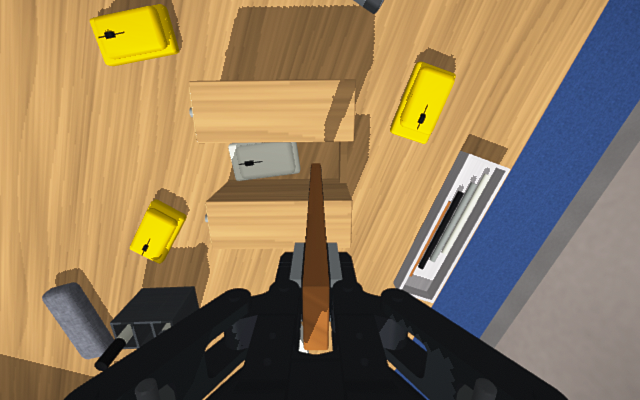

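Run:
```python
from h import *
C=cam("wrist",np.load("p4.npy"));B=(503.2,95.4);Rb=Ro.from_euler('z',19.3,degrees=True).as_matrix()
for n,uv,z in [("upF",(195,142),110),("upB",(355,141.5),110),("loF",(207,201),110),("loB",(351,200),110),("upFout",(192,81),110),("upBout",(354,81),110),("mouseBk",(299,160),10),("mBtop",(297,143),18),("mBlo",(299,177),18),("mouseFr",(231,165),10),("railTop",(340,165),30),("tip",(315,164),152)]:
    X=onz(C,uv,z);print(n,X.round(1),(Rb.T@(X-[*B,0])).round(1))
X=np.load("p4.npy")[0];print("tcp bay",Rb.T@(X-[*B,0]))
```

```text
upF [493.  132.3 110. ] [  2.6  38.2 110. ]
upB [674.4 196.6 110. ] [195.   38.9 110. ]
loF [523.   63.1 110. ] [  8. -37. 110.]
loB [697.3 125.8 110. ] [193.2 -35.4 110. ]
upFout [475.8 198.5 110. ] [  8.2 106.3 110. ]
upBout [648.2 259.  110. ] [190.9 106.4 110. ]
mouseBk [619.  132.4  10. ] [121.5  -3.3  10. ]
mBtop [607.9 157.8  18. ] [119.4  24.3  18. ]
mBlo [627.4 108.3  18. ] [121.5 -28.9  18. ]
mouseFr [519.8  89.1  10. ] [ 13.6 -11.4  10. ]
railTop [679.8 149.8  30. ] [184.6  -7.   30. ]
tip [635.3 163.2 152. ] [147.1  20.3 152. ]
tcp bay [147.12229673   3.48474021 319.76414549]
```

```bash
python3 -m handwheel '[[-0.09,0.03,0.3,0],[0,0,0.6,0],[0,0,0.6,0],[0,0,0.6,0],[0,0,0.6,0],[0,0,0.5,0],[0,0,0.25,0],[0,0,0.12,0]]' 
python3 -m handwheel '[[0,-0.3,0,0],[0,-0.3,0,0],[0,-0.3,0,0],[0,-0.3,0,0]]' 
python3 -c "
from h import *
np.save('p5.npy',np.array(pose()))
cv2.imwrite('pics/w5.png',ctrl.get_image('wrist'))
crop('pics/w5.png',120,40,440,280,2.5,'pics/w5c.png')"
```

```text
clock: 7.13
position: [642.1, 144.0, 174.3]
eef_rot: [-1.817, -2.558, 0.005]
contact_force: [-0.1, 0.2, -1.2]
gripper_width: 0.106
finger_force: 58.5
clock: 7.47
position: [598.9, 128.8, 178.9]
eef_rot: [1.816, 2.56, 0.004]
contact_force: [0.5, 0.3, -1.6]
gripper_width: 0.107
finger_force: 58.5
```

View pics/w5c.png

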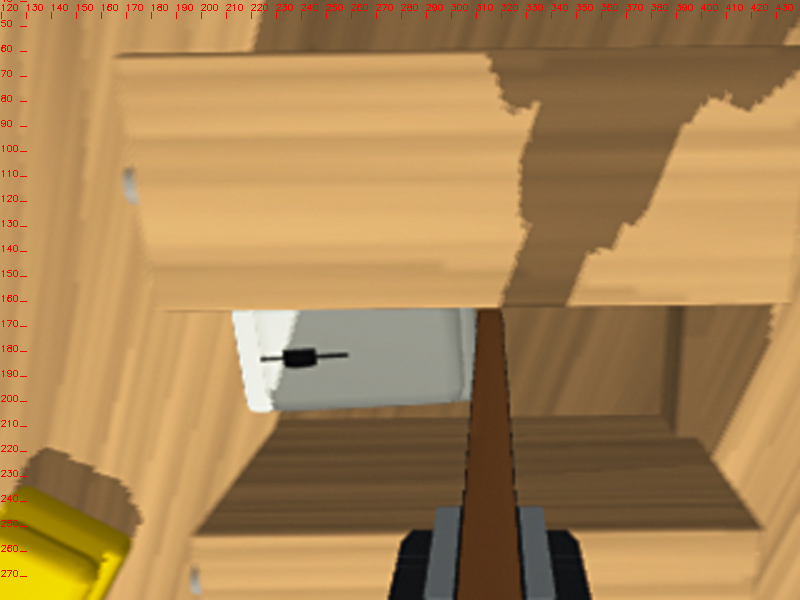

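The ruler is behind the mouse, at px ~(307,165-200), and has begun pushing it. I'll keep raking straight.

```bash
python3 -m handwheel '[[0,-0.2,0.08,0],[0,-0.25,0,0],[0,-0.25,0,0],[0,-0.25,0,0],[0,-0.25,0,0],[0,-0.25,0,0],[0,-0.25,0,0],[0,-0.25,0,0]]' 
python3 -m handwheel '[[0,-0.25,0,0],[0,-0.25,0,0],[0,-0.2,0,0],[0,-0.15,0,0],[0,-0.1,0,0],[0,0,0,0],[0,0,0,0]]'
python3 - <<'E'
from h import *
P=pose();a=ctrl.get_image('wrist');cv2.imwrite('pics/w6.png',a);np.save("p6.npy",np.array(P))
Rb=Ro.from_euler('z',19.3,degrees=True).as_matrix();print((Rb.T@(P[0]-[503.2,95.4,0])).round(1))
crop('pics/w6.png',120,0,440,240,2.5,'pics/w6c.png')
E
```

```text
clock: 8.18
position: [523.7, 103.3, 174.2]
eef_rot: [1.817, 2.562, 0.0]
contact_force: [0.5, 0.4, -0.2]
gripper_width: 0.109
finger_force: 58.7
clock: 8.77
position: [488.5, 91.0, 174.0]
eef_rot: [-1.817, -2.562, 0.001]
contact_force: [-0.0, -0.4, 0.1]
gripper_width: 0.105
finger_force: 58.6
[-15.4   0.7 174. ]
```

View pics/w6c.png

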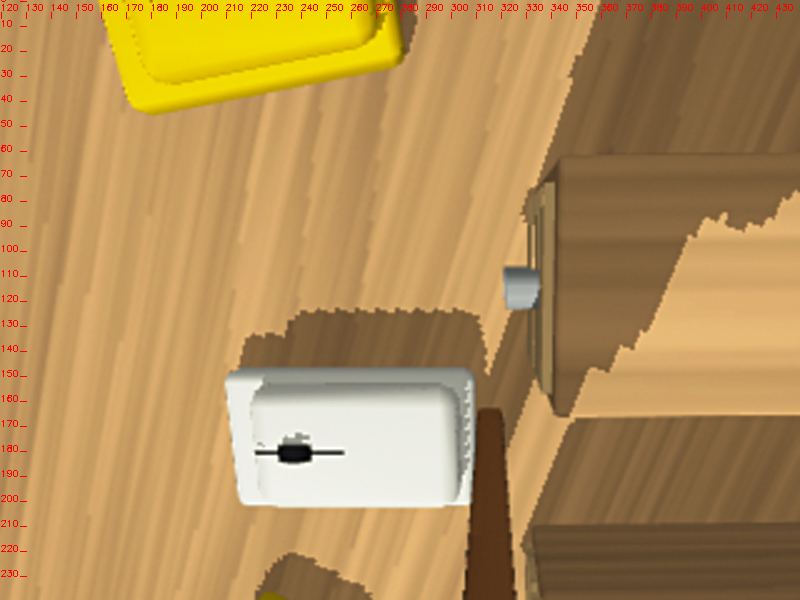

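The mouse is wholly out and upright at px (210-307,147-203), about 25 mm clear of the fronts. The next moves back off, lift, and return the ruler.

```bash
python3 -m handwheel '[[0,0.25,0,0],[0,0,-0.3,0],[0,0,-0.6,0],[0,0,-0.8,0],[0,0,-0.8,0],[0,0,-0.7,0],[0,0,-0.4,0],[0,0,-0.15,-0.047]]' |head -2
python3 -m handwheel '[[-0.4,-0.2,0,0],[-0.7,-0.35,0,0],[-0.8,-0.4,0,0],[-0.8,-0.4,0,0],[-0.8,-0.4,0,0],[-0.8,-0.4,0,0],[-0.8,-0.4,0,0],[-0.6,-0.4,0,0]]' |head -2
python3 -m handwheel '[[-0.6,-0.28,0,0],[-0.33,-0.15,0,0],[-0.1,-0.05,0,0],[0,0,0,0],[0,0,0,0]]'
python3 - <<'E'
from h import *
go((471.2,-206.3,174),22)
P=pose();a=ctrl.get_image('wrist');cv2.imwrite('pics/w7.png',a);np.save("p7.npy",np.array(P))
cv2.imwrite('pics/w7c.png',a[:,120:520])
E
```

```text
clock: 9.48
position: [500.1, 94.5, 329.8]
clock: 10.15
position: [474.4, -163.7, 325.3]
clock: 10.57
position: [472.2, -205.8, 324.3]
eef_rot: [-1.756, -2.605, -0.001]
contact_force: [0.9, 0.0, -1.3]
gripper_width: 0.109
finger_force: 58.6
clock 10.57 at [ 472.2 -205.8  324.3] tilt 0.05 yaw 0.001 shift [-0.01 -0.03  3.76] F [ 0.9  0.  -1.3] grip 9.3 58.6
```

View pics/w7c.png

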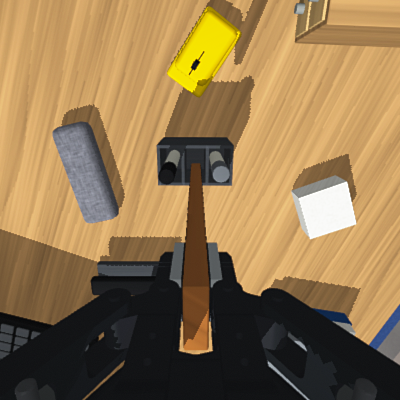

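The ruler tip, at (196,165), lines up with the middle well, and the pose matches where it was pulled from. I'll lower it next.

```bash
python3 -m handwheel '[[-0.01,-0.03,0.3,0],[0,0,0.6,0],[0,0,0.6,0],[0,0,0.6,0],[0,0,0.6,0],[0,0,0.5,0],[0,0,0.3,0],[0,0,0.22,0]]' 
python3 -m handwheel '[[0,0,0,0],[0,0,0,0]]'
python3 -c "
from h import *
go((471.2,-206.3,172.8),22)"
```

```text
clock: 11.28
position: [470.1, -206.0, 173.0]
eef_rot: [-1.753, -2.603, -0.0]
contact_force: [-0.3, 0.7, -0.4]
gripper_width: 0.105
finger_force: 58.6
clock: 11.45
position: [471.3, -207.3, 175.8]
eef_rot: [1.755, 2.604, -0.0]
contact_force: [0.5, 0.3, -0.3]
gripper_width: 0.108
finger_force: 58.7
clock 11.45 at [ 471.3 -207.3  175.8] tilt 0.05 yaw 0.001 shift [0.02 0.01 0.07] F [ 0.5  0.3 -0.3] grip 9.2 58.7
```

```bash
python3 -m handwheel '[[0,0,0.06,0],[0,0,0,0],[0,0,0,0]]' | tail -5
python3 -m handwheel '[[0,0,0,0],[0,0,0,0],[0,0,0,0],[0,0,0,0],[0,0,0,0],[0,0,0,0]]' 30
python3 -m handwheel '[[0,0,0,0],[0,0,0,0],[0,0,0,0],[0,0,0,0],[0,0,0,0],[0,0,0,0]]' 85 | tail -3
python3 -m handwheel '[[0,0,-0.3,0],[0,0,-0.5,0],[0,0,-0.7,0],[0,0,-0.8,0],[0,0,-0.7,0],[0,0,-0.5,0],[0,0,-0.2,0],[0,0,0,0]]'
python3 - <<'E'
from h import *
a=ctrl.get_image('wrist')[:,120:520];t=ctrl.get_image('top')[100:300,200:400]
cv2.imwrite('pics/w8.png',np.hstack([a,cv2.resize(t,(400,400))]))
E
```

```text
position: [471.1, -207.5, 173.3]
eef_rot: [1.756, 2.604, -0.0]
contact_force: [-0.1, -0.0, -1.0]
gripper_width: 0.108
finger_force: 58.7
clock: 12.2
position: [470.9, -207.5, 173.0]
eef_rot: [1.757, 2.604, -0.0]
contact_force: [1.2, -0.8, 0.3]
gripper_width: 0.355
finger_force: 0.0
contact_force: [-0.3, 0.2, 1.4]
gripper_width: 0.995
finger_force: 0.0
clock: 13.37
position: [471.8, -208.0, 324.4]
eef_rot: [1.753, 2.6, -0.0]
contact_force: [-0.5, -0.1, -0.3]
gripper_width: 0.999
finger_force: 0.0
```

View pics/w8.png

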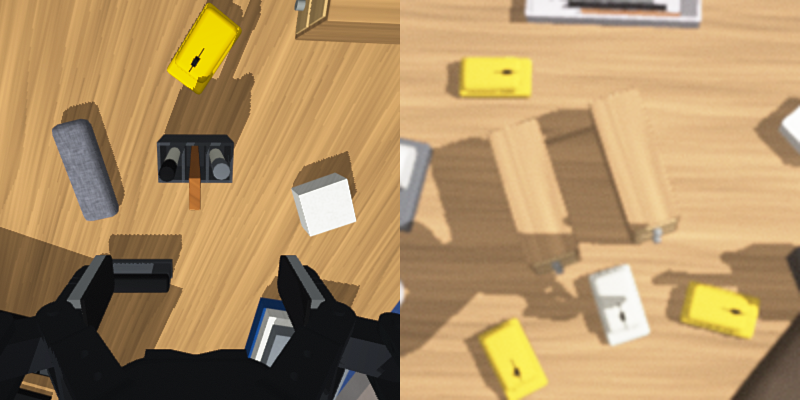

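The ruler stands in the middle well, and the white mouse lies upright in front of the boxes with its centre at top px ~(310,252). I'll check that number, then hand in.

Run:
```python
from h import *
Rb=Ro.from_euler('z',19.3,degrees=True).as_matrix()
b=Rb.T@(onz(cam("top"),(310,252),25)-[506,96.5,0]);print(b)
if -200<b[0]<-65: print(ctrl.hand_in())
```

```text
[-82.51554428   3.14883235  25.        ]
the job is handed in; nothing more can be done
None
```

The job is handed in: the ruler raked the mouse out so that it lies upright with its centre about 80 mm in front of the boxes (roughly 25–30 mm clear of them), and the ruler is back in the middle well of the holder; the hand-in gave no verdict.

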